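# Sweep the left-over biscuits into the open pan

## Robot

A 6-joint arm with a two-finger parallel gripper is mounted at the origin on the work surface. World frame = base frame: x ahead of the robot, y to its left, z up, the work surface at z = 0. Lengths are in mm, angles in rad, forces in N, time in s.
With the tool pointing down it reaches from about 350 to 775 mm from the base axis. Payload 7.3 kg.
Tool frame: the origin (TCP) lies midway between the tips of the shut fingers; the grasp point (between the pads) lies 19 mm behind it (robot.grip_point_offset is the distance from the TCP to the grasp point, in mm); z points along the fingers, y is the line along which they close (so a half turn about z gives the same grasp; the last joint's range is limited). The gripper opens to 92 mm and grips with 3 to 60 N. Pads are 19 mm wide; open, the fingers measure 130 mm over their backs; the gripper's body (75 mm by 190 mm) begins 47 mm behind the grasp point.
Start: joints at [1.149, 0.342, 1.524, -0, 1.275, -0.146], TCP at [142.951, 505.183, 226.741] pointing down, gripper open.
Joint ranges: [-2.53, 2.53], [-0.77, 2.02], [0.04, 2.7], [-1, 4.14], [0.28, 2.66], [-3.11, 3.11]. Speed limits (rad/s): [2.57, 2.57, 3.14, 3.14, 3.14, 3.14].

## Interface

Orientations are given as a rotation vector (axis times angle).
In Python, from rig import robot gives the robot as it stands. The module is installed in compiled form; this text tells all that it offers. Calls block until the motion is done:
- robot.move_pose(position, orientation): joint-space move of the TCP to a pose.
- robot.move_linear(position, frame=None, max_speed=150): straight line of the TCP; frame=None keeps the orientation; max_speed is the mean speed in mm/s.
- robot.movej(angles): joint-space move.
- robot.let_go() and robot.grasp(newtons=None): open the fingers fully, or close them until they stop; newtons is the grip in N (None keeps the last).
- robot.hold(seconds).
- robot.solve_ik(position, orientation): joint angles nearest the present ones, or None.
- robot.state(): the state.
- robot.capture(name): name is "side" or "top" or "wrist"; returns (picture, depth): 384x512x3 uint8, red, green, blue; 384x512 float32, mm along the optical axis (not along the pixel's ray), 0 where there is no reading.
- robot.camera_params(name): a dict with "fov_y" (degrees; the focal length in pixels is half the picture's height over the tangent of half this angle, whatever the lens; pixels are square), "cx", "cy" (the principal point, pixels), "xyz" and "attitude" of the camera in the world. Camera axes: x right, y down, z forward; pixel columns grow to the right and rows downward; lengths in mm; the calibration is good to about 2 mm. A picture is of the moment at which its call begins: read the wrist's pose just before it. camera_params takes no time and is no camera call; for the wrist camera it gives the pose at the moment of the call.
A pose or a line that the arm cannot do raises robot.Unreachable and nothing moves.
- robot.sign_off(): hands the job in; it is judged then, once.
Trained networks look in the newest picture that a camera, given by its name, has taken for a name from the list of things; names that differ only in an ending like _2 or _b are one class to them, and where a whole thing is asked for, a point or a joint stands for the part that bears it (a point fixed in the world has none). Each returns a list of dicts, best first, with "conf" (0 to 1); they miss things now and then, are a little off and sometimes report something else, mostly with a low value. They report only what shows in the picture. A call takes as long as a camera call.
- robot.boxes_of(camera, target): "at" ([column, row] in pixels, amid what is visible of it).
- robot.outline_of(camera, target): "mask" (384x512 bool, what is visible of it) and "at" ([column, row] in pixels, amid what is visible of it).
- robot.tip_of(camera, target): "at" ([column, row] in pixels: a listed point, or the origin of a listed thing).
The state is a dict: "time_s": time; "qpos": joint angles; "qvel": joint speeds; "tau": joint torques, N m; "ee_pos": TCP position; "tool_rot": TCP orientation; "ft_force": force on the tool from outside, world axes, zero at the start; "wrist_torque": the same for the moment, N m; "grip_width": finger opening in mm; "grip_force": force on a finger pad.
Only numpy, scipy, OpenCV 4.12 (cv2) and the standard library are available. Lean on these libraries where they do the work, as an engineer would, in place of code of your own. Each camera call takes 0.05 s, during which the arm holds its last target. There are 200 camera calls.

## Task

Clear the board: with the closed fingers, sweep the three round gingerbread biscuits off the edge of the white board so that all three drop into the open steel pan (not the one with the lid). Only push them across the board, do not pick any up, and leave the wooden stamp on the board, the jar and the mug standing where they are.

Things in the scene. Friction and masses are not known exactly. Their poses are not given: they have to be found in the camera images.
- board: fixed work board, white on top with a wooden base: 260 mm along its own x, 240 mm along its own y, 50 mm high, flat on top with no lip; origin at the centre of its underside on the counter, z up. Its x points roughly away from the robot, its y roughly to the robot's left (board turned up to 0.2 rad). The two pans stand against its two long sides, at +y and -y
- open_pan: fixed empty open steel pan, 260 mm along its own x, 160 mm along its own y, 42 mm high, walls 4 mm, floor 4 mm; origin at the centre of its underside on the counter, axes parallel to the board's. It stands with a long wall against the board's +y or -y side (200 mm from the board's centre, either side), its rim 8 mm below the board's top
- lidded_pan: a like pan on the board's other side, shut with a flat steel lid whose top is 48 mm above the counter (2 mm below the board's top), with a round black knob 28 mm across at its middle reaching 70 mm above the counter; fixed; origin at the centre of its underside; not used
- biscuit1_center (a point): a round brown gingerbread biscuit, a flat disc 40 mm across and 12 mm thick, about 15 g, lying flat on the white board, free to slide; the point is its centre, half-way up (6 mm above the board's top at the start)
- biscuit2_center (a point): a round brown gingerbread biscuit, a flat disc 40 mm across and 12 mm thick, about 15 g, lying flat on the white board, free to slide; the point is its centre, half-way up (6 mm above the board's top at the start)
- biscuit3_center (a point): a round brown gingerbread biscuit, a flat disc 40 mm across and 12 mm thick, about 15 g, lying flat on the white board, free to slide; the point is its centre, half-way up (6 mm above the board's top at the start)
- stamp_center (a point): a wooden biscuit stamp standing loose on the white board among the biscuits, round, 36 mm across at its foot, 45 mm tall, 60 g; the point is its centre, half-way up; to be left alone. Biscuits and stamp each lie in a strip of their own along the board's y: the four strips are 60 mm apart in the board's x (at about -90, -30, +30 and +90 mm), which is which varies, and each lies anywhere within 50 mm of the middle in the board's y
- jar_center (a point): an amber glass jar with a steel cap, 64 mm across, 85 mm tall, standing on the counter beyond the board; the point is its centre, half-way up; to be left alone
- mug_center (a point): a white mug, 70 mm across, 80 mm tall, standing on the counter beyond the board; the point is its centre, half-way up; to be left alone

How it is judged (in metres and radians):
At the end, for the whole second after the job is handed in: All three biscuits lie at rest inside the open pan (centres within its walls and below 40 mm above the counter), and the stamp still stands upright within 15 mm of where it was (x of biscuit1_center in the frame of open_pan between -0.128 and 0.128 m and y of biscuit1_center in the frame of open_pan between -0.078 and 0.078 m and z of each of biscuit1_center, biscuit2_center, biscuit3_center in the frame of open_pan below 0.04 m and linear speed of each of biscuit1, biscuit2, biscuit3 below 0.02 m/s and x of biscuit2_center in the frame of open_pan between -0.128 and 0.128 m and y of biscuit2_center in the frame of open_pan between -0.078 and 0.078 m and x of biscuit3_center in the frame of open_pan between -0.128 and 0.128 m and y of biscuit3_center in the frame of open_pan between -0.078 and 0.078 m and distance of stamp_center from where it was at the start of the episode below 0.015 m and angle between stamp_center's own z axis and vertical below 0.2 rad); the robot touches nothing.
It fails at once if a biscuit is lifted (its centre more than 12 mm higher than when lying on the board) (height (world z) of any of biscuit1_center, biscuit2_center, biscuit3_center above 0.068 m).
It fails at once if the stamp is moved by more than 15 mm or tipped (distance of stamp_center from where it was at the start of the episode above 0.015 m or angle between stamp_center's own z axis and vertical above 0.35 rad).
It fails at once if the jar or the mug is moved by more than 15 mm (distance of any of jar_center, mug_center from where it was at the start of the episode above 0.015 m).
It also fails if it takes over 45 s, if anything falls off the work surface, if the arm or the gripper's body presses on something with over 40 N, if the wrist force passes 120 N, or if a joint passes its speed limit or range.

## Working session

There is one attempt and no reset: what is moved stays moved. The work goes in short steps, each a Python script; the robot and the scene stay as the last script left them, time stands still between calls to the robot, and variables do not carry over. Pictures are saved under pics/ and viewed, at most 10 in all, crops included, and the job is handed in when it is done.

```bash
mkdir -p pics; cat > h.py <<'E'
import numpy as np, cv2
from scipy.spatial.transform import Rotation as R
from rig import robot
def rot(a):
    a=np.array(a,float)
    return R.from_rotvec(a).as_matrix() if a.size==3 else a.reshape(3,3)
def ray(cam,px):
    p=robot.camera_params(cam); f=192/np.tan(np.radians(p['fov_y'])/2)
    d=rot(p['attitude'])@np.array([(px[0]-p['cx'])/f,(px[1]-p['cy'])/f,1]); return np.array(p['xyz']),d
def at_z(cam,px,z):
    o,d=ray(cam,px); return o+d*(z-o[2])/d[2]
def at_d(cam,px,dep):
    o,d=ray(cam,px); return o+d*dep
E
python3 - <<'E'
from h import *
print(robot.camera_params('top'),robot.state()['tool_rot'])
im,dep=robot.capture('top'); im2,_=robot.capture('side')
cv2.imwrite('pics/top.png',im[...,::-1]); cv2.imwrite('pics/side.png',im2[...,::-1]); np.save('dep.npy',dep); np.save('im.npy',im)
for n,z in [('biscuit1_center',56),('stamp_center',72.5),('jar_center',42.5),('mug_center',40),('board',0),('open_pan',0),('lidded_pan',0)]:
    for r in robot.tip_of('top',n): print(n,np.round(r['at']),round(r['conf'],2),np.round(at_z('top',r['at'],z)), dep[int(r['at'][1]),int(r['at'][0])])
r=robot.outline_of('top','board')
for o in r[:1]:
    m=o['mask'].astype(np.uint8); print(m.sum(),cv2.minAreaRect(cv2.findNonZero(m)))
E
```

```text
{'fov_y': 52.898801680166635, 'cx': 252.71266300234552, 'cy': 191.39471071909122, 'xyz': array([497.11929101,  42.42609538, 787.81606494]), 'attitude': array([-2.19189569,  2.14620875, -0.21875806])} [-4.31788017e-01 -3.11133259e+00  2.32435182e-03]
biscuit1_center [284. 277.] 0.77 [446. -58.  56.] 712.3115
stamp_center [244. 254.] 0.68 [489.  19.  72.] 684.04553
jar_center [214. 108.] 0.8 [776.  84.  42.] 728.73816
mug_center [317. 109.] 0.65 [ 782. -125.   40.] 825.81256
mug_center [259. 189.] 0.21 [614.  -9.  40.] 734.6118
board [262. 236.] 0.83 [523. -20.   0.] 734.53094
board [163. 246.] 0.23 [500. 178.   0.] 763.9589
open_pan [164. 243.] 0.56 [505. 177.   0.] 766.92126
lidded_pan [354. 224.] 0.82 [ 551. -210.    0.] 748.29486
15898 ((262.43951416015625, 236.0010528564453), (139.5022430419922, 128.7689971923828), 84.23210906982422)
```

View pics/top.png

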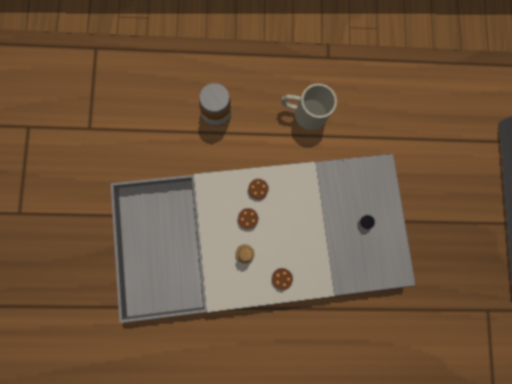

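View pics/side.png

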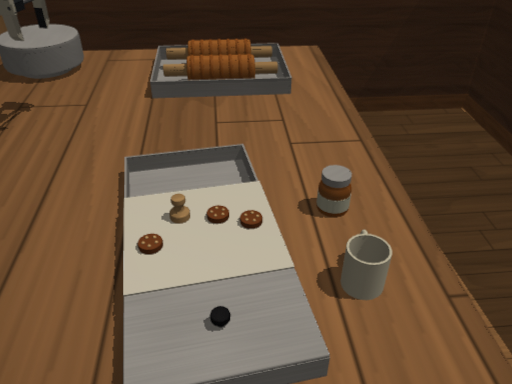

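The open pan is on the left (+y) and the lidded pan on the right. In the top picture the biscuits are near (258,189), (248,219) and (282,279). The stamp is at (244,254), in its own strip. Next I measure them in the board frame.

```bash
cat > m.py <<'E'
from h import *
def measure(im):
    hsv=cv2.cvtColor(im,cv2.COLOR_RGB2HSV)
    w=((hsv[...,2]>130)&(hsv[...,1]<70)).astype(np.uint8)
    n,l,s,c=cv2.connectedComponentsWithStats(cv2.morphologyEx(w,cv2.MORPH_OPEN,np.ones((3,3))))
    return w,n,l,s,c
if __name__=='__main__':
    im=np.load('im.npy'); dep=np.load('dep.npy')
    robot.capture('top')
    m=robot.outline_of('top','board')[0]['mask'].astype(np.uint8)
    h=max(cv2.findContours(m,0,2)[0],key=cv2.contourArea)
    P=np.array([at_z('top',p[0],50)[:2] for p in h],np.float32)
    r=cv2.minAreaRect(P); print(r); print(cv2.boxPoints(r).round())
    hsv=cv2.cvtColor(im,cv2.COLOR_RGB2HSV)
    poly=cv2.convexHull(h); k=np.zeros_like(m); cv2.fillPoly(k,[poly],1); k=cv2.erode(k,np.ones((5,5)))
    b=((hsv[...,1]>110)&(k>0)).astype(np.uint8)
    n,l,s,c=cv2.connectedComponentsWithStats(cv2.morphologyEx(b,cv2.MORPH_CLOSE,np.ones((5,5))))
    for i in range(1,n):
        if s[i,4]>50: print(s[i],c[i].round(1),at_z('top',c[i],62)[:2].round(1),dep[int(c[i][1]),int(c[i][0])])
    for q in robot.outline_of('top','biscuit1_center'): print(q['at'],round(q['conf'],2),q['mask'].sum())
    for q in robot.boxes_of('top','stamp_center'): print('stamp',q['at'],round(q['conf'],2))
E
python3 m.py
```

```text
((525.7662963867188, -17.106307983398438), (261.76873779296875, 241.78773498535156), 7.510354518890381)
[[ 380.   86.]
 [ 412. -154.]
 [ 671. -120.]
 [ 640.  120.]]
[249 180  19  19 282] [257.8 188.8] [610.7  -5.5] 736.3832
[239 209  19  19 287] [247.6 218.2] [554.1  12.9] 727.63257
[237 246  16  16 212] [244.4 253.5] [488.5  17.6] 685.3558
[273 269  19  20 308] [281.9 278.6] [443.7 -52.6] 713.76514
[280.3, 278.1] 0.92 343
[316.5, 104.0] 0.25 1581
stamp [241.4, 252.5] 0.72
```

```bash
cat > sweep.py <<'E'
from h import *
a=np.radians(7.51); C=np.array([525.8,-17.1]); bx=np.array([np.cos(a),np.sin(a)]); by=np.array([-bx[1],bx[0]])
W=lambda u,v,z:[*(C+u*bx+v*by),z]
O=[(M:=np.column_stack([s*np.r_[by,0],s*np.r_[bx,0],[0,0,-1]])) for s in (1,-1)]
O=[R.from_matrix(M).as_rotvec() for M in O]
B=[np.array([(p-C)@bx,(p-C)@by]) for p in np.array([[610.7,-5.5],[554.1,12.9],[443.7,-52.6],[488.5,17.6]])]
print(np.round(B,1))
END=120+7
E
python3 - <<'E'
from sweep import *
q0=np.array(robot.state()['qpos'])
best=[]
for o in O:
    s=[robot.solve_ik(W(u,v,z),o) for u,v0 in B[:3] for v,z in ((v0-45,54),(END,54),(END,110),(v0-45,110))]
    print([None if x is None else np.round(x,2).tolist() for x in s])
    if all(x is not None for x in s): best.append((max(abs(np.array(x)-q0)[5] for x in s),o))
o=min(best,key=lambda t:t[0])[1]
robot.grasp(10)
u,v=B[0]
robot.move_pose(W(u,v-45,120),o)
robot.move_linear(W(u,v-45,54)); print(robot.state()['ft_force'],robot.state()['ee_pos'])
robot.move_linear(W(u,END,54),max_speed=90); print(robot.state()['ft_force'])
robot.move_linear(W(u,END,110)); 
np.save('o.npy',o)
im,_=robot.capture('top'); cv2.imwrite('pics/a1.png',im[...,::-1]); print(robot.state()['time_s'])
E
```

```text
[[ 85.7   0.4]
 [ 32.   26. ]
 [-86.  -24.5]
 [-32.4  39.3]]
[[-0.2, 0.68, 1.46, 0.0, 1.0, -0.34], [0.07, 0.66, 1.5, 0.0, 0.98, -0.06], [0.07, 0.6, 1.45, 0.0, 1.1, -0.06], [-0.2, 0.62, 1.41, 0.0, 1.12, -0.34], [-0.19, 0.6, 1.63, 0.0, 0.91, -0.32], [0.07, 0.58, 1.66, 0.0, 0.9, -0.06], [0.07, 0.51, 1.61, 0.0, 1.03, -0.06], [-0.19, 0.52, 1.58, 0.0, 1.04, -0.32], [-0.38, 0.46, 1.92, 0.0, 0.77, -0.51], [0.05, 0.42, 1.98, 0.0, 0.74, -0.08], [0.05, 0.33, 1.92, 0.0, 0.89, -0.08], [-0.38, 0.36, 1.86, 0.0, 0.92, -0.51]]
[[-0.2, 0.68, 1.46, 0.0, 1.0, 2.81], [0.07, 0.66, 1.5, 0.0, 0.98, 3.08], [0.07, 0.6, 1.45, 0.0, 1.1, 3.08], [-0.2, 0.62, 1.41, 0.0, 1.12, 2.81], [-0.19, 0.6, 1.63, 0.0, 0.91, 2.82], [0.07, 0.58, 1.66, 0.0, 0.9, 3.08], [0.07, 0.51, 1.61, 0.0, 1.03, 3.08], [-0.19, 0.52, 1.58, 0.0, 1.04, 2.82], [-0.38, 0.46, 1.92, 0.0, 0.77, 2.63], [0.05, 0.42, 1.98, 0.0, 0.74, 3.06], [0.05, 0.33, 1.92, 0.0, 0.89, 3.06], [-0.38, 0.36, 1.86, 0.0, 0.92, 2.63]]
[ 0.30138923  0.18198018 -0.21247709] [617.0312651  -49.92257507  54.57904769]
[-0.37950076 -0.13731336  0.75982876]
7.9667
```

View pics/a1.png

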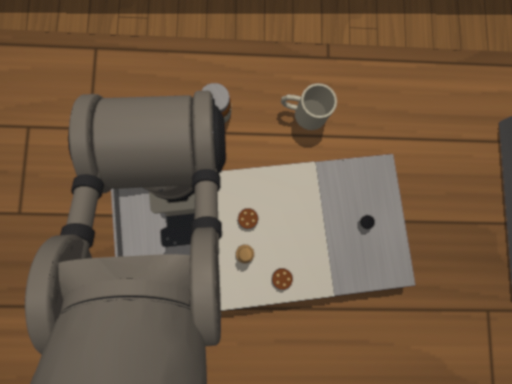

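The first biscuit has left the board, and the stamp (244,254) and the other two biscuits haven't moved. I'll sweep the other two.

```bash
python3 - <<'E'
from sweep import *
o=np.load('o.npy')
for u,v in B[1:3]:
    robot.move_linear(W(*((B[0][0] if u>0 else B[1][0]),END),135))
    robot.move_pose(W(u,v-45,135),o)
    robot.move_linear(W(u,v-45,54))
    robot.move_linear(W(u,END,54),max_speed=90); print(robot.state()['ft_force'])
    robot.move_linear(W(u,END,135))
robot.move_pose(W(-60,-100,250),o)
im,d=robot.capture('top'); cv2.imwrite('pics/a2.png',im[...,::-1])
im2,_=robot.capture('side'); cv2.imwrite('pics/a3.png',im2[...,::-1]); print(robot.state()['time_s'])
E
```

```text
[[ 85.7   0.4]
 [ 32.   26. ]
 [-86.  -24.5]
 [-32.4  39.3]]
[-0.67570296 -1.00014593  0.72193477]
[ 1.05792621 -0.51775015  0.86309535]
18.0917
```

View pics/a2.png

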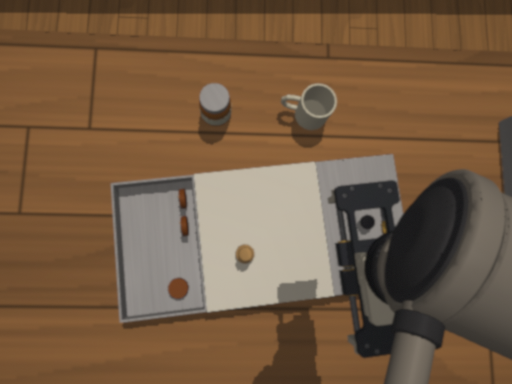

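View pics/a3.png

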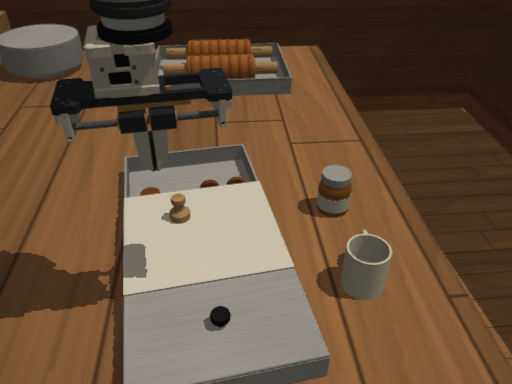

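All three are in the pan: one lies flat at (178,288) and two stand on edge at (183,198) and (184,226). The stamp hasn't moved. I'll check that they are at rest and below 40 mm.

```bash
python3 - <<'E'
from h import *
for k in range(3):
    im,d=robot.capture('top')
    hsv=cv2.cvtColor(im,cv2.COLOR_RGB2HSV)
    b=((hsv[...,1]>140)).astype(np.uint8); b[:190]=0;b[310:]=0;b[:,:130]=0;b[:,192:]=0
    b[185:200,176:190]=(hsv[185:200,176:190,1]>140)
    n,l,s,c=cv2.connectedComponentsWithStats(b)
    for i in range(1,n):
        if s[i,4]>20:
            p=at_d('top',c[i],d[int(c[i][1]),int(c[i][0])]); print(c[i].round(2),s[i],p.round(1))
    print(robot.state()['time_s']); robot.hold(1.5)
E
```

```text
[182.23 197.9 ] [180 190   6  17  79] [592.1 139.   43.7]
[183.99 225.36] [181 217   6  18  83] [539.5 133.6  41.6]
[177.83 287.96] [169 279  18  19 269] [420.2 143.3  17.1]
18.1417
[182.21 198.06] [180 190   6  17  80] [591.7 139.   44.2]
[183.98 225.35] [181 217   6  18  80] [539.4 133.6  42.3]
[177.84 287.99] [169 279  18  19 270] [419.9 143.5  15. ]
19.6917
[182.21 198.06] [180 190   6  17  80] [591.7 139.   44.2]
[183.94 225.32] [181 217   6  18  81] [539.4 133.4  44.7]
[177.84 287.99] [169 279  18  19 270] [420.  143.4  15.6]
21.2417
```

```bash
python3 -c "
from rig import robot
print(robot.sign_off())"
```

```text
the job is handed in; nothing more can be done
None
```

I swept all three biscuits into the open pan and handed the job in at about 21 s: they were at rest (one flat, two on edge, centres about 24 mm up or lower), and the stamp, jar and mug stood where they were in the pictures; sign-off gave no verdict.

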